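Turn the clay head to the camera and take its picture

ROBOT

A 7-joint arm with a two-finger parallel gripper is mounted at the origin on the work surface. World frame = base frame: x ahead of the robot, y to its left, z up, the work surface at z = 0. Lengths are in mm, angles in degrees, forces in N, time in s.
With the tool pointing down it reaches from about 400 to 875 mm from the base axis. Payload 4.4 kg.
Tool frame: the origin (TCP) lies on the centre line of the jaws, within the pads' length; the fingertips stand 11 mm ahead of it and the grasp point (between the pads) lies 8 mm behind it; y points along the fingers, z is the direction in which the jaws open and shut, and the axes are right-handed (so a half turn about y gives the same grasp; the last joint's range is limited). The gripper opens to 85 mm and grips with 20 to 120 N. Pads are 22 mm wide; open, the fingers measure 114 mm over their backs; the gripper's body (76 mm by 85 mm) begins 54 mm behind the grasp point. The pads swing forward as they close: fully open they stand 13 mm farther back than shut.
Start: joints at [60.516, 36.005, 2.206, 86.941, -1.547, 57.084, -1.146], TCP at [282.053, -585.631, 242.313] pointing down, gripper open.
Joint ranges: [-175.42, 175.42], [-21.48, 121.26], [-71.46, 75.88], [10.55, 141.38], [-63.04, 243.04], [13.31, 113.54], [-168.57, 168.57]. Speed limits (degrees/s): [147.25, 147.25, 180, 180, 180, 180, 180].

INTERFACE

Orientations are given as [roll, pitch, yaw] about the fixed x, y, z axes, in that order (R = Rz(yaw) Ry(pitch) Rx(roll)).
In Python, from cell import env, eyes, order gives the robot as it stands. The module is installed in compiled form; this text tells all that it offers.
- The arm moves only by the tool carry_out, never from a script. Its argument "moves" is a list of rows, each a list of 7 numbers: the shift along the world's x, y, z in m, then the turn, a rotation vector about the world's x, y, z in degrees, then the closure, from 0 (fully open) to 1 (shut). In form: [[x, y, z, ax, ay, az, hand], ...]. A call has 1 to 20 rows; each row shifts and turns the pose as measured when the row begins; what a row does not reach is not made up. A row lasts 1/12 s, in which the tool goes at most 41.7 mm and 7.16 degrees, less where a joint would pass 70% of its speed; a pose out of reach is approached as far as the arm can. A call is refused whole if a number of a shift passes 0.0417 or a number of a turn 7.16, either way. A call with a gripper value outside its range is refused whole. The fingers move at their own pace and stop on an object; "squeeze" is the grip in N (left out, the last holds). Time passes only in rows, so rows that do not move let the fingers close. It gives the time, the measured TCP pose, the force and the opening at its end, in the units of the state.
- env.get_obs(): the state, without advancing time (a new reading comes with each control period).
- eyes.get_image(name): name is "side" or "top"; returns a dict with "frame" (420x560x3 uint8, blue, green, red), "vertical_fov" (degrees; the focal length in pixels is half the picture's height over the tangent of half this angle, whatever the lens; pixels are square), "cx", "cy" (the principal point, pixels), "rvec" (rotation vector, rad) and "tvec" (3), from world to camera coordinates, as OpenCV has them. Camera axes: x right, y down, z forward; pixel columns grow to the right and rows downward; lengths in mm; the calibration is good to about 2 mm. A picture is of the moment at which its call begins. There is no depth.
- order.job_done(): hands the job in, once; it reports no verdict.
The state is a dict: "time_s": time; "qpos": joint angles; "qd": joint speeds; "joint_torque": joint torques, N m; "tcp_pos": TCP position; "ee_rot": TCP orientation; "ft_force": force on the tool from outside, world axes, zero at the start; "wrist_torque": the same for the moment, N m; "grip_width": finger opening in mm.
Only numpy, scipy, OpenCV 4.12 (cv2) and the standard library are available. Lean on these libraries where they do the work, as an engineer would, in place of code of your own. Each camera call takes 0.05 s, during which the arm holds its last target. There are 200 camera calls.

TASK

Push one of the turntable's three arms round with a fingertip until the clay head on the wheel looks straight at the camera on its tripod, take the finger away, and then press the round button on the release box all the way down and let it come up again. The head must ride round on the wheel: do not touch, lift or upset it, and do not press the button before the head faces the camera. Leave the other things on the table where they are.

Things in the scene. Friction and masses are not known exactly. Their poses are not given: they have to be found in the camera images.
- turntable: Sculptor's turntable fixed on the table: round dark steel foot 150 mm across, stem, and a plywood wheel 170 mm across, 18 mm thick, its top 85 mm above the table. Origin: on the upright turning axis, at table height. Three straight arms stick out level from the rim. The wheel turns either way and carries the head with it.
- wheel (a joint): Turn of the wheel, rad, growing counter-clockwise seen from above; from -9.5 to 9.5, starts between -1 and 1. It resists with about 0.15 N m (1 N on an arm) and stops where it is left.
- tip1 (a point): Centre of the black ball (18 mm) at the end of the first arm, 175 mm from the axis, 76 mm above the table. The arm is a round steel bar 10 mm thick running level from here straight towards the axis, to the wheel's rim at radius 85 mm. Below it, outside the foot, it is free except for a flat spatula on the table (under 30 mm high).
- tip2 (a point): The same on the second arm, 120 degrees counter-clockwise of the first.
- tip3 (a point): The same on the third arm, another 120 degrees on.
- head: Grey-brown hard clay head on a round wooden plinth (90 mm across, 18 mm high), 148 mm tall, about 0.55 kg, loose, standing near the middle of the wheel. Origin: centre of its underside, 85 mm above the table. Its x axis points where the face looks (nose tip 52 mm along +x, hair knot at the back), z up. It starts looking away from the camera, roughly towards the robot.
- sight (a point): Point in the air on the camera's line of sight, 100 mm straight in front of its lens, 200 mm from the turntable's axis and 165 mm above the table. The black camera (105 mm wide, top 211 mm above the table) stands on a small fixed aluminium tripod on the far side of the turntable, anywhere from its left to its right, and points at the axis.
- button_top (a point): Centre of the top of the round black push button (32 mm across) on the release box, a fixed grey box 60 x 95 x 30 mm standing to the left or right of the turntable. 44 mm above the table; it moves straight down.
- release (a joint): Travel of the button, m: 0 up, 0.006 fully down. Spring return, 1.5 N to start and 5 N fully down.
- jar: Bystander: screw-top jar, 60 mm across, 85 mm tall, on the other side of the turntable from the release box.
- spatula: Bystander: modelling spatula 190 mm long, lying on the robot's side of the turntable, partly under the sweep of its arms.
- brush: Bystander: brush 170 mm long, lying between turntable and camera side.
- tape: Bystander: roll of tape, 90 mm across, 25 mm high, to the right.
- tin: Bystander: tin, 80 mm across, 100 mm tall, to the right.
- mask: Bystander: small carved wooden mask, 110 mm across, lying face up, to the left.
- mallet: Bystander: hammer 220 mm long, lying to the left.
Things that resemble listed ones, but are neither listed nor needed, are in the scene too. Leave any blue or pink look-alike of the part that bears sight alone.

How it is judged (in metres and radians):
On the way, in this order (a step that is already met when the one before it is completed fails the run):
1. a finger pushes on the wheel or one of its arms (contact force between the fingers and turntable above 0.2 N), for 0.05 s.
2. the head faces the camera, the wheel stands still and the finger is off it (y of sight in the frame of head between -0.026 and 0.026 m and x of sight in the frame of head above 0.1 m and velocity of joint wheel between -0.05 and 0.05 rad/s and angular speed of head below 0.1 rad/s and contact force between the fingers and turntable below 0.1 N), for 0.2 s.
3. the release button is pressed down (value of joint release above 0.004 m), for 0.05 s.
At the end, for the whole second after the job is handed in: The head stands upright and still on the wheel, within 25 mm of its middle, facing the camera (the sight point, 200 mm from the axis, is within 26 mm of the line straight ahead of the face, about 7.5 degrees); the button has been pressed (over 4 mm) after that and is up again (under 1.5 mm) (y of sight in the frame of head between -0.026 and 0.026 m and x of sight in the frame of head above 0.1 m and velocity of joint wheel between -0.05 and 0.05 rad/s and angular speed of head below 0.1 rad/s and value of joint release below 0.0015 m and angle between head's own z axis and vertical below 0.1 rad and horizontal distance between head and turntable below 0.025 m and height (world z) of head between 0.08 and 0.09 m); the robot touches nothing.
It fails at once if the robot touches the clay head (contact force between any of the fingers, the arm and head above 0.5 N).
It fails at once if the clay head is lifted, tipped or shoved off the middle (height (world z) of head above 0.1 m or angle between head's own z axis and vertical above 0.3 rad or horizontal distance between head and turntable above 0.04 m).
It fails at once if the button is pressed while the head does not face the camera (value of joint release above 0.004 m and not (y of sight in the frame of head between -0.026 and 0.026 m and x of sight in the frame of head above 0.1 m)).
It fails at once if another thing on the table is moved more than 30 mm, lifted or carried (distance of any of jar, spatula, brush, tape, tin, mask, mallet from where it was at the start of the episode above 0.03 m).
It also fails if it takes over 58 s, if anything falls off the work surface, if the arm or the gripper's body presses on something with over 40 N, if the wrist force passes 120 N, or if a joint passes its speed limit or range.

## Working session

There is one attempt and no reset: what is moved stays moved. The work goes in short steps, Python scripts to look and compute and a tool call to move; the robot and the scene stay as the last step left them, time stands still between calls to the robot, and variables do not carry over. Pictures are saved under pics/ and viewed, about 8 in all and at most 12, crops included, and the job is handed in when it is done.

Besides the shell and the picture viewer there is one more tool, called after "Request:" by a JSON object that holds its "name" and its "arguments", one argument or row to a line. carry_out: Moves the arm, as the interface text tells. Its arguments: {"type":"object","properties":{"moves":{"type":"array"},"squeeze":{"type":"number"}},"required":["moves"]}

```bash
mkdir -p pics; cat > h.py <<'E'
import cv2, numpy as np
from cell import env, eyes, order
def grab(n,f):
    d=eyes.get_image(n); cv2.imwrite('pics/'+f+'.png',d['frame']); np.save('pics/'+f+'.npy',{k:v for k,v in d.items()},allow_pickle=True); return d
def load(f): return np.load('pics/'+f+'.npy',allow_pickle=True).item()
def cam(d):
    f=d['frame'].shape[0]/2/np.tan(np.radians(d['vertical_fov'])/2)
    K=np.array([[f,0,d['cx']],[0,f,d['cy']],[0,0,1]]); R=cv2.Rodrigues(np.array(d['rvec'],float))[0]; t=np.array(d['tvec'],float).ravel()
    return K,R,t
def ray(d,u,v):
    K,R,t=cam(d); return -R.T@t, R.T@np.linalg.solve(K,[u,v,1.])
def onz(d,u,v,z):
    c,r=ray(d,u,v); return c+r*(z-c[2])/r[2]
def proj(d,p):
    K,R,t=cam(d); q=K@(R@np.array(p,float)+t); return q[:2]/q[2]
E
python3 - <<'E'
from h import *
a=grab('top','t0');b=grab('side','s0')
for d in(a,b): print({k:v for k,v in d.items() if k!='frame'}, ray(d,280,210))
print(env.get_obs())
E
```

```text
{'vertical_fov': 51.46286751568952, 'cx': 278.62412907797955, 'cy': 210.07319893056857, 'rvec': array([ 2.15984268, -2.13424055,  0.1778188 ]), 'tvec': array([ -28.98062153,  370.99139264, 1601.59716288])} (array([ 122.13443813,   -6.66425799, 1639.70324409]), array([ 0.15304334, -0.01412896, -0.98812353]))
{'vertical_fov': 42.2866302756067, 'cx': 278.0858599049004, 'cy': 210.0429749495157, 'rvec': array([ 2.2122541 , -0.83057598,  0.34570159]), 'tvec': array([-277.03621752,  254.67835717, 2068.1502792 ])} (array([ -645.94259936, -1179.89103015,  1615.38571991]), array([ 0.47251772,  0.54439478, -0.69309001]))
{'time_s': 0.1, 'qpos': array([60.514833  , 36.05406155,  2.20425238, 86.99079448, -1.54740492,
       57.08296043, -1.1461026 ]), 'qd': array([ 0.05123778, -0.05807569,  0.0691961 , -0.15670169, -0.00225999,
       -0.00310087,  0.07229437]), 'joint_torque': array([ 3.56006058e-03, -5.64528573e+01,  1.23027194e+00, -1.93970132e+01,
        1.12413982e-02,  5.49927150e-03,  3.98368707e-05]), 'tcp_pos': array([ 281.81334308, -585.13044085,  241.47354603]), 'ee_rot': array([-9.00980842e+01, -1.56857727e-03, -1.54286557e+02]), 'ft_force': array([-0.33343768, -0.20023093,  0.30309305]), 'wrist_torque': array([-0.02318585, -0.03476027,  0.0167251 ]), 'grip_width': 85.65480739440443}
```

View pics/t0.png

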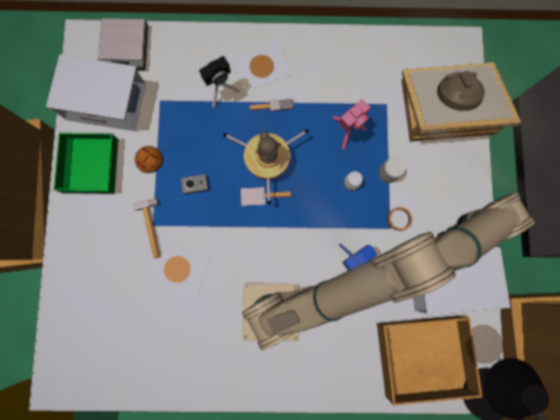

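View pics/s0.png

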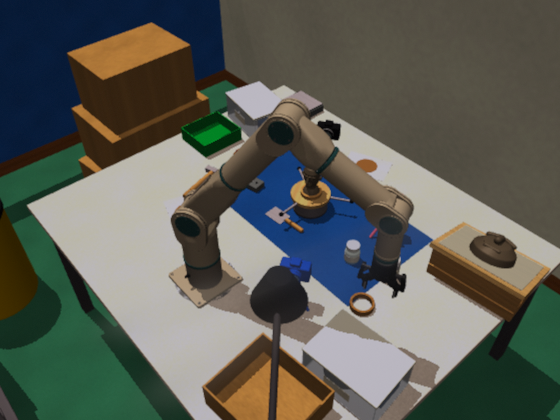

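The top view shows the turntable at (267,155), arm tips near (225,135), (306,131) and (268,197), and the release box at (195,184). There are three camera look-alikes: black at (215,70), pink at (355,115) and blue at (360,258). The black one on an aluminium tripod, on the far side, fits the description. I'll confirm it in an enlarged crop.

```bash
python3 - <<'E'
from h import *
a=load('t0')['frame'][50:215,170:330]; cv2.imwrite('pics/c0.png',cv2.resize(a,None,fx=3.6,fy=3.6,interpolation=cv2.INTER_CUBIC))
E
```

```text
(no output)
```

View pics/c0.png

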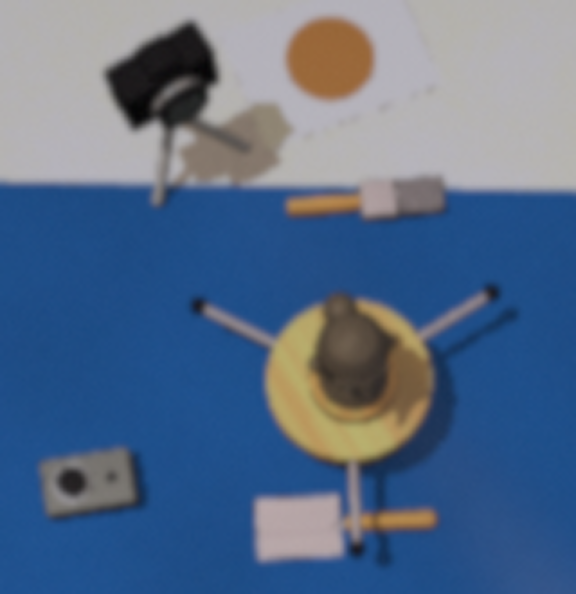

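The crop confirms the black camera with its lens facing the wheel. The button is the black disc at crop (72,482), the face looks roughly down the picture towards the robot, and the hair knot is at crop (340,303).

```bash
python3 - <<'E'
from h import *
a=load('t0');b=load('s0')
c=lambda u,v:(u/3.6+170-.4,v/3.6+50-.4)
T=[onz(a,*c(*p),76) for p in [(198,306),(492,293),(357,549)]]
ax=np.mean(T,0);print('tips',np.round(T,1),'axis',ax)
for t in T: print(np.degrees(np.arctan2(*(t-ax)[1::-1])),np.linalg.norm(t-ax))
print('wheel ctr',onz(a,*c(350,380),85))
print('button',onz(a,*c(72,482),44))
for z in(165,185,211): q=onz(a,*c(163,75),z);print('cam',z,q,np.degrees(np.arctan2(*(q-ax)[1::-1])),np.linalg.norm((q-ax)[:2]))
q=onz(a,*c(183,103),165);print('lens',q,np.degrees(np.arctan2(*(q-ax)[1::-1])),np.linalg.norm((q-ax)[:2]))
for z in(190,200,210,220): print('knot',z,onz(a,*c(340,303),z)-ax)
print('headtop',onz(a,*c(353,345),233)-ax)
# crops for side view + base of box edges
f=b['frame'][110:225,240:360]; cv2.imwrite('pics/c1.png',cv2.resize(f,None,fx=5,fy=5,interpolation=cv2.INTER_CUBIC))
E
```

```text
tips [[ 645.9  180.3   76. ]
 [ 664.6 -124.1   76. ]
 [ 392.9   12.2   76. ]] axis [567.77423434  22.79804461  76.        ]
63.63160306653858 175.83395562639308
-56.626534793753144 175.93324628638825
-176.52562365423665 175.1969221674924
wheel ctr [566.57932291  21.75189037  85.        ]
button [465.01133742 308.87693038  44.        ]
cam 165 [855.35528677 211.75782304 165.        ] 33.3075617212048 344.10559365394323
cam 185 [845.41130853 208.79557173 185.        ] 33.819334402530096 334.1817246051666
cam 211 [832.48413682 204.94464502 211.        ] 34.531818657131616 321.3233830754918
lens [826.01782242 190.88724225 165.        ] 33.05986090015175 308.1294032567988
knot 190 [ 44.98590873   7.79011096 114.        ]
knot 200 [ 41.60159055   7.53314517 124.        ]
knot 210 [ 38.21727236   7.27617938 134.        ]
knot 220 [ 34.83295418   7.01921359 144.        ]
headtop [ -9.9323391   -6.02999479 157.        ]
```

View pics/c1.png

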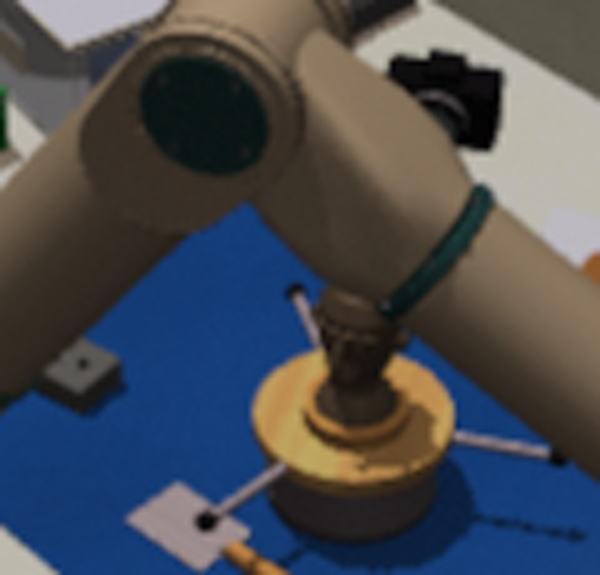

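```bash
python3 - <<'E'
from h import *
a=load('t0');b=load('s0')
for z in(242,300,350,400,450,500,550): print(z,proj(b,[282,-585,z]),proj(a,[282,-585,z]))
for n,(u,v,z) in dict(jar=(354,180,85),tin=(394,168,100),pink=(357,112,200),blue=(360,258,100),mallet=(150,225,20),mask=(148,159,20)).items(): print(n,onz(a,u,v,z))
# elbow ring heights: forearm ring in side (305,208)/(335,150 ) -> intersect with vertical plane through base and TCP
n=np.cross([282,-585,0],[0,0,1.])
for uv in [(328,161),(296,130),(388,213),(371,180)]:
    c,r=ray(b,*uv); print(uv,c-r*(c@n)/(r@n))
E
```

```text
242 [378.93240758 290.98812536] [452.09373093 229.46460946]
300 [381.24218139 279.3635861 ] [459.67185207 227.43624581]
350 [383.32435037 268.88452754] [466.73887729 225.54468234]
400 [385.49651775 257.95252855] [474.36198811 223.50427673]
450 [387.76464747 246.53757403] [482.60950797 221.29674149]
500 [390.13524233 234.60693695] [491.56143108 218.90066533]
550 [392.61540626 222.12486498] [501.31202543 216.29081642]
jar [ 477.46360293 -298.42471651   85.        ]
tin [ 520.77650471 -442.33921098  100.        ]
pink [ 692.90135543 -291.03617405  200.        ]
blue [ 193.07603789 -312.4359667   100.        ]
mallet [310.16043008 454.1939551   20.        ]
mask [563.40480173 475.95463317  20.        ]
(328, 161) [ 195.94773497 -406.48732254  703.85940827]
(296, 130) [ 155.38211032 -322.33522885  778.67210745]
(388, 213) [ 274.62200783 -569.69459071  578.7186263 ]
(371, 180) [ 248.77766418 -516.08132463  677.67889173]
```

Request:
{"name": "carry_out", "arguments": {
  "moves": [
    [0.01,0.013,0.01,0,0,0,1],
    [0.02,0.026,0.01,0,0,0,1],
    [0.02,0.026,0.01,0,0,0,1],
    [0.02,0.026,0,0,0,0,1],
    [0.02,0.026,0,0,0,0,1],
    [0.02,0.026,0,0,0,0,1],
    [0.02,0.026,0,0,0,0,1],
    [0.02,0.026,0,0,0,0,1],
    [0.02,0.026,0,0,0,0,1],
    [0.02,0.026,0,0,0,0,1],
    [0.02,0.026,0,0,0,0,1],
    [0.02,0.026,0,0,0,0,1],
    [0.02,0.026,0,0,0,0,1],
    [0.02,0.026,0,0,0,0,1],
    [0.02,0.026,0,0,0,0,1],
    [0.02,0.026,0,0,0,0,1],
    [0.02,0.026,0,0,0,0,1]
  ],
  "squeeze": 20
}}

```text
time_s: 1.52
tcp_pos: [619.1, -120.3, 279.2]
ee_rot: [-90.5, 0.1, -154.6]
ft_force: [0.1, -1.1, -0.9]
grip_width: 0.1
```

Request:
{"name": "carry_out", "arguments": {
  "moves": [
    [0.02,0.015,0,0,0,0,1],
    [0.02,0.015,0,0,0,0,1],
    [0.013,0.01,0,0,0,0,1],
    [0.005,0.003,0,0,0,0,1],
    [0,0,-0.02,0,0,0,1],
    [0,0,-0.03,0,0,0,1],
    [0,0,-0.03,0,0,0,1],
    [0,0,-0.02,0,0,0,1]
  ]
}}

```text
time_s: 2.18
tcp_pos: [684.6, -51.8, 185.3]
ee_rot: [-90.6, 1.1, -153.3]
ft_force: [-0.1, -0.0, 0.5]
grip_width: 0.2
```

Request:
{"name": "carry_out", "arguments": {
  "moves": [
    [-0.002,-0.012,0,0,0,0,1],
    [-0.002,-0.01,0,0,0,0,1],
    [0,0,-0.02,0,0,0,1],
    [0,0,-0.02,0,0,0,1],
    [0,0,0,0,0,0,1]
  ]
}}

```text
time_s: 2.6
tcp_pos: [676.6, -80.3, 145.8]
ee_rot: [-90.6, 0.7, -153.5]
ft_force: [-1.0, -0.4, 0.1]
grip_width: -0.3
```

```bash
python3 - <<'E'
from h import *
a=grab('top','t1');b=grab('side','s1');print(env.get_obs()['tcp_pos'])
f=np.hstack([cv2.resize(a['frame'][95:215,200:330],None,fx=3,fy=3),cv2.resize(b['frame'][100:220,240:370],None,fx=3,fy=3)]);cv2.imwrite('pics/c2.png',f)
E
```

```text
[678.9876116  -80.10773653 149.0389759 ]
```

View pics/c2.png

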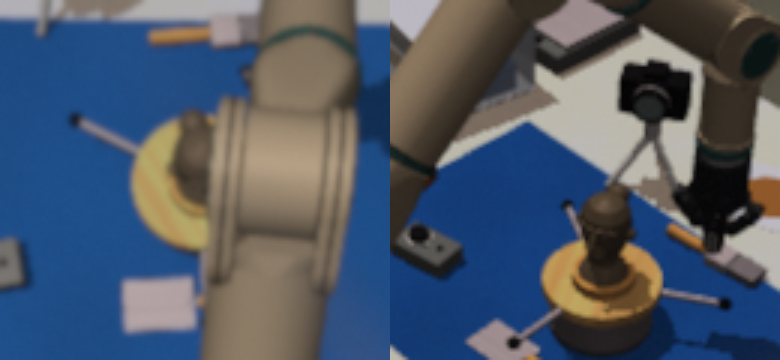

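Request:
{"name": "carry_out", "arguments": {
  "moves": [
    [0,0,-0.015,0,0,0,1],
    [0,0,-0.02,0,0,0,1],
    [0,0,-0.02,0,0,0,1],
    [0,0,-0.015,0,0,0,1],
    [0,0,-0.005,0,0,0,1],
    [0,0,0,0,0,0,1]
  ]
}}

```text
time_s: 3.2
tcp_pos: [688.1, -83.7, 88.0]
ee_rot: [-89.7, 2.2, -153.6]
ft_force: [-0.0, 0.1, 0.9]
grip_width: -0.0
```

```bash
cat > arc.py <<'E'
import sys; from h import *
end,step,r=map(float,sys.argv[1:]); p=env.get_obs()['tcp_pos']; print(p.round(1),env.get_obs()['ft_force'].round(1))
ax=np.array([567.5,22.5]); d=p[:2]-ax; th=np.degrees(np.arctan2(d[1],d[0])); th=th-360 if th>0 else th
print('bearing',th,'r',np.hypot(*d)); cur=p[:2]
while th>end+.1:
    th=max(end,th-step); n=ax+r*np.array([np.cos(np.radians(th)),np.sin(np.radians(th))]); print('%.0f'%th,((n-cur)/1000).round(3)); cur=n
E
python3 arc.py -120 4 148
```

```text
[688.1 -83.7  88. ] [-0.   0.1  0.9]
bearing -41.369371596081976 r 160.75903789259695
-45 [-0.017  0.001]
-49 [-0.008 -0.007]
-53 [-0.008 -0.006]
-57 [-0.009 -0.006]
-61 [-0.009 -0.005]
-65 [-0.009 -0.005]
-69 [-0.01  -0.004]
-73 [-0.01  -0.003]
-77 [-0.01  -0.003]
-81 [-0.01  -0.002]
-85 [-0.01  -0.001]
-89 [-0.01 -0.  ]
-93 [-0.01  0.  ]
-97 [-0.01   0.001]
-101 [-0.01   0.002]
-105 [-0.01   0.002]
-109 [-0.01   0.003]
-113 [-0.01   0.004]
-117 [-0.009  0.004]
-120 [-0.006  0.003]
```

Request:
{"name": "carry_out", "arguments": {
  "moves": [
    [-0.008,0,-0.008,0,0,0,1],
    [-0.005,0,-0.006,0,0,0,1],
    [0,0,0,0,0,0,1],
    [-0.008,-0.007,0,0,0,0,1],
    [-0.008,-0.006,0,0,0,0,1],
    [-0.009,-0.006,0,0,0,0,1]
  ]
}}

```text
time_s: 3.7
tcp_pos: [656.2, -102.4, 82.8]
ee_rot: [-89.3, 3.1, -153.4]
ft_force: [1.4, 1.0, -0.6]
grip_width: -0.0
```

```bash
python3 arc.py -130 4 148
```

```text
[ 656.2 -102.4   82.8] [ 1.4  1.  -0.6]
bearing -54.59791503645232 r 153.17276135586238
-59 [-0.012 -0.001]
-63 [-0.009 -0.005]
-67 [-0.009 -0.004]
-71 [-0.01  -0.004]
-75 [-0.01  -0.003]
-79 [-0.01  -0.002]
-83 [-0.01  -0.002]
-87 [-0.01  -0.001]
-91 [-0.01 -0.  ]
-95 [-0.01  0.  ]
-99 [-0.01   0.001]
-103 [-0.01   0.002]
-107 [-0.01   0.003]
-111 [-0.01   0.003]
-115 [-0.01   0.004]
-119 [-0.009  0.005]
-123 [-0.009  0.005]
-127 [-0.009  0.006]
-130 [-0.007  0.005]
```

Request:
{"name": "carry_out", "arguments": {
  "moves": [
    [0.0,0,-0.008,0,0,0,1],
    [0,0,-0.006,0,0,0,1],
    [-0.007,-0.003,-0.002,0,0,0,1],
    [-0.009,-0.004,-0.001,0,0,0,1],
    [-0.01,-0.004,-0.001,0,0,0,1],
    [-0.01,-0.003,-0.001,0,0,0,1],
    [-0.01,-0.002,-0.001,0,0,0,1],
    [-0.01,-0.002,-0.001,0,0,0,1]
  ]
}}

```text
time_s: 4.37
tcp_pos: [598.4, -124.7, 62.0]
ee_rot: [-89.0, 3.4, -153.5]
ft_force: [1.3, 0.7, 0.2]
grip_width: -0.0
```

```bash
python3 arc.py -140 4 148
```

```text
[ 598.4 -124.7   62. ] [1.3 0.7 0.2]
bearing -78.13030176037284 r 150.45796811700305
-82 [-0.011  0.001]
-86 [-0.01  -0.001]
-90 [-0.01 -0.  ]
-94 [-0.01  0.  ]
-98 [-0.01   0.001]
-102 [-0.01   0.002]
-106 [-0.01   0.003]
-110 [-0.01   0.003]
-114 [-0.01   0.004]
-118 [-0.009  0.005]
-122 [-0.009  0.005]
-126 [-0.009  0.006]
-130 [-0.008  0.006]
-134 [-0.008  0.007]
-138 [-0.007  0.007]
-140 [-0.003  0.004]
```

Request:
{"name": "carry_out", "arguments": {
  "moves": [
    [-0.011,0.001,0.003,0,0,0,1],
    [-0.01,-0.001,0.002,0,0,0,1],
    [-0.01,0,0.001,0,0,0,1],
    [-0.01,0,0,0,0,0,1],
    [-0.01,0.001,0,0,0,0,1],
    [-0.01,0.002,0,0,0,0,1],
    [-0.01,0.003,0,0,0,0,1],
    [-0.01,0.003,0,0,0,0,1],
    [-0.01,0.004,0,0,0,0,1]
  ]
}}

```text
time_s: 5.12
tcp_pos: [501.2, -114.5, 67.7]
ee_rot: [-88.8, 3.7, -153.7]
ft_force: [1.4, 0.3, -0.8]
grip_width: -0.3
```

```bash
python3 arc.py -170 4 146
```

```text
[ 501.2 -114.5   67.7] [ 1.4  0.3 -0.8]
bearing -115.83316566518766 r 152.22662300172962
-120 [-0.006  0.01 ]
-124 [-0.009  0.005]
-128 [-0.008  0.006]
-132 [-0.008  0.007]
-136 [-0.007  0.007]
-140 [-0.007  0.008]
-144 [-0.006  0.008]
-148 [-0.006  0.008]
-152 [-0.005  0.009]
-156 [-0.004  0.009]
-160 [-0.004  0.009]
-164 [-0.003  0.01 ]
-168 [-0.002  0.01 ]
-170 [-0.001  0.005]
```

Request:
{"name": "carry_out", "arguments": {
  "moves": [
    [-0.007,0.009,0,0,0,0,1],
    [-0.009,0.005,0,0,0,0,1],
    [-0.008,0.006,0,0,0,0,1],
    [-0.008,0.007,0,0,0,0,1],
    [-0.007,0.007,0,0,0,0,1],
    [-0.007,0.008,0,0,0,0,1],
    [-0.006,0.008,0,0,0,0,1],
    [-0.006,0.008,0,0,0,0,1],
    [-0.005,0.009,0,0,0,0,1]
  ]
}}

```text
time_s: 5.87
tcp_pos: [437.5, -55.3, 68.7]
ee_rot: [-88.8, 3.5, -154.0]
ft_force: [0.8, -0.6, 0.2]
grip_width: -0.3
```

```bash
python3 arc.py -195 4 146
```

```text
[437.5 -55.3  68.7] [ 0.8 -0.6  0.2]
bearing -149.1079718521382 r 151.54172217699116
-153 [-0.     0.012]
-157 [-0.004  0.009]
-161 [-0.004  0.01 ]
-165 [-0.003  0.01 ]
-169 [-0.002  0.01 ]
-173 [-0.002  0.01 ]
-177 [-0.001  0.01 ]
-181 [-0.    0.01]
-185 [0.001 0.01 ]
-189 [0.001 0.01 ]
-193 [0.002 0.01 ]
-195 [0.001 0.005]
```

Request:
{"name": "carry_out", "arguments": {
  "moves": [
    [-0.001,0.01,0,0,0,0,1],
    [-0.003,0.01,0,0,0,0,1],
    [-0.003,0.01,0,0,0,0,1],
    [-0.002,0.01,0,0,0,0,1],
    [-0.002,0.01,0,0,0,0,1],
    [-0.001,0.01,0,0,0,0,1],
    [-0.001,0.01,0,0,0,0,1],
    [0,0.01,0,0,0,0,1],
    [0.001,0.01,0,0,0,0,1]
  ]
}}

```text
time_s: 6.62
tcp_pos: [417.1, 29.8, 68.7]
ee_rot: [-88.6, 2.9, -154.4]
ft_force: [1.3, -0.7, -0.4]
grip_width: 0.3
```

```bash
python3 arc.py -205 4 148
python3 - <<'E'
from h import *
a=grab('top','t2');b=grab('side','s2')
f=np.hstack([cv2.resize(a['frame'][95:215,210:340],None,fx=3,fy=3),cv2.resize(b['frame'][110:230,240:370],None,fx=3,fy=3)]);cv2.imwrite('pics/c3.png',f)
E
```

```text
[417.1  29.8  68.7] [ 1.3 -0.7 -0.4]
bearing -182.76175972473746 r 150.6077770747271
-187 [0.003 0.01 ]
-191 [0.002 0.01 ]
-195 [0.002 0.01 ]
-199 [0.003 0.01 ]
-203 [0.004 0.01 ]
-205 [0.002 0.005]
```

View pics/c3.png

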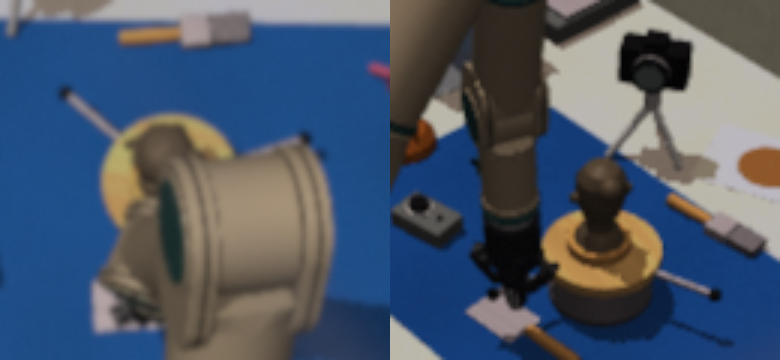

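The crop shows the wheel turned, with tips visible at crop (65,94) and (306,138). The head now looks away from the side view. I'll compute the turn so far.

```bash
python3 - <<'E'
from h import *
a=load('t2');ax=np.array([567.5,22.5,0])
for p in[(65,94),(306,138)]:
    q=onz(a,p[0]/3+210-.33,p[1]/3+95-.33,76)-ax; print(np.degrees(np.arctan2(q[1],q[0])),np.hypot(*q[:2]))
E
```

```text
50.00918907764464 174.5055374580807
-70.27998625564977 177.21880135362858
```

Request:
{"name": "carry_out", "arguments": {
  "moves": [
    [0.002,0.01,0,0,0,0,1],
    [0.002,0.01,0,0,0,0,1],
    [0.002,0.009,0,0,0,0,1],
    [0.002,0.006,0,0,0,0,1],
    [0.001,0.004,0,0,0,0,1],
    [0,0,0,0,0,0,1]
  ]
}}

```text
time_s: 7.22
tcp_pos: [426.9, 72.4, 68.6]
ee_rot: [-88.6, 2.9, -154.3]
ft_force: [0.1, -0.6, -0.5]
grip_width: -0.0
```

```bash
python3 arc.py -205 4 148
```

```text
[426.9  72.4  68.6] [ 0.1 -0.6 -0.5]
bearing -199.54681072717733 r 149.24809762214386
-204 [0.005 0.009]
-205 [0.002 0.003]
```

Request:
{"name": "carry_out", "arguments": {
  "moves": [
    [0,-0.008,0,0,0,0,1],
    [0,-0.01,0,0,0,0,1],
    [0,-0.004,0.005,0,0,0,1],
    [0,0,0.02,0,0,0,1],
    [0,0,0.03,0,0,0,1],
    [0,0,0.03,0,0,0,1],
    [0,0,0.03,0,0,0,1],
    [0,0.015,0.01,0,0,0,1],
    [0,0.03,0,0,0,0,1],
    [0.003,0.03,0,0,0,0,1],
    [0.003,0.03,0,0,0,0,1],
    [0.003,0.03,0,0,0,0,1],
    [0.003,0.03,0,0,0,0,1],
    [0.003,0.03,0,0,0,0,1],
    [0.003,0.015,0,0,0,0,1],
    [0,0,0,0,0,0,1]
  ]
}}

```text
time_s: 8.55
tcp_pos: [441.1, 243.0, 197.0]
ee_rot: [-88.2, 2.1, -156.0]
ft_force: [0.2, 0.1, -0.9]
grip_width: 0.2
```

```bash
python3 - <<'E'
from h import *
print(env.get_obs()['tcp_pos'])
a=grab('top','t3');b=grab('side','s3')
f=np.vstack([cv2.resize(a['frame'][50:210,190:330],None,fx=4,fy=4)[:360],]);
g=cv2.resize(b['frame'][105:225,265:365],None,fx=4,fy=4)
f=cv2.resize(a['frame'][55:175,195:295],None,fx=4,fy=4); cv2.imwrite('pics/c4.png',np.hstack([f,g]))
E
```

```text
[441.06081655 243.03115998 196.96661972]
```

View pics/c4.png

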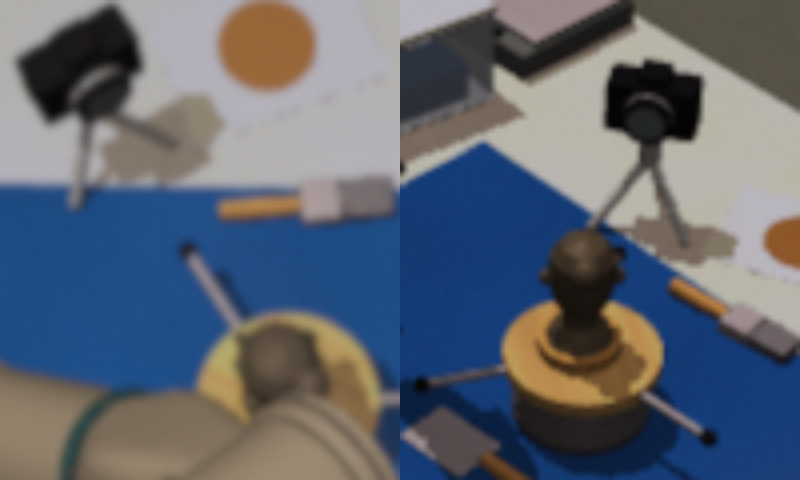

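Request:
{"name": "carry_out", "arguments": {
  "moves": [
    [-0.01,0.015,0,0,0,0,1],
    [-0.02,0.03,0,0,0,0,1],
    [-0.02,0.03,0,0,0,0,1],
    [-0.02,0.03,0,0,0,0,1],
    [-0.02,0.03,0,0,0,0,1],
    [-0.01,0.015,0,0,0,0,1],
    [0,0,0,0,0,0,1]
  ]
}}

```text
time_s: 9.23
tcp_pos: [341.9, 371.6, 193.8]
ee_rot: [-87.1, 1.4, -157.7]
ft_force: [-0.1, 0.7, 0.9]
grip_width: -0.1
```

```bash
python3 - <<'E'
from h import *
print(env.get_obs()['tcp_pos'])
a=grab('top','t4');b=grab('side','s4')
g=cv2.resize(b['frame'][155:225,285:350],None,fx=6,fy=6,interpolation=cv2.INTER_CUBIC)
f=cv2.resize(a['frame'][110:180,235:300],None,fx=6,fy=6,interpolation=cv2.INTER_CUBIC); cv2.imwrite('pics/c5.png',cv2.convertScaleAbs(np.hstack([f,g]),alpha=1.5))
E
```

```text
[341.92073132 371.60491811 193.81018179]
```

View pics/c5.png

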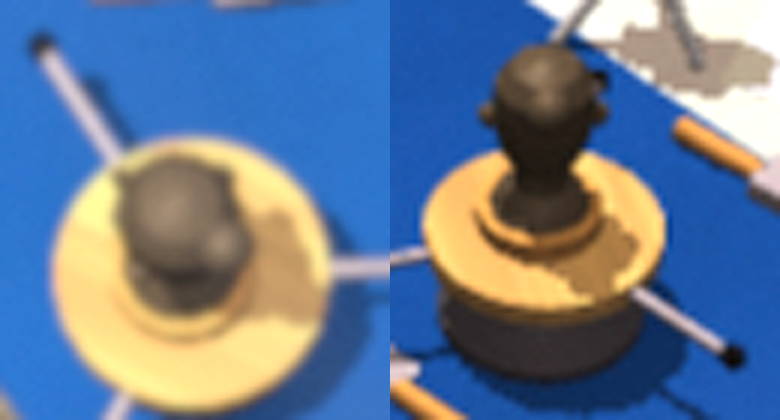

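The crop shows nose at crop (120,180), knot at (228,240) and ears at about (232,175) and (130,272) in the top view. The ears are at (487,115) and (598,110) in the side view.

```bash
cat > tri.py <<'E'
from h import *
def tri(a,pa,b,pb):
    P=[]
    for d in(a,b): K,R,t=cam(d); P.append(K@np.c_[R,t])
    X=cv2.triangulatePoints(P[0],P[1],np.float64(pa).reshape(2,1),np.float64(pb).reshape(2,1)).ravel(); X=X[:3]/X[3]
    return X,np.hypot(*(proj(a,X)-pa)),np.hypot(*(proj(b,X)-pb))
E
python3 - <<'E'
from tri import *
a=load('t4');b=load('s4'); ax=np.array([567.5,22.5,0])
A=lambda u,v:(u/6+235-.4,v/6+110-.4); B=lambda u,v:((u-390)/6+285-.4,v/6+155-.4)
be=lambda q:np.degrees(np.arctan2(q[1],q[0]))
L=tri(a,A(130,272),b,B(487,115));R=tri(a,A(232,175),b,B(598,110));print(L,R,'ear mid',(L[0]+R[0])/2-ax,'face by ears',be((L[0]-R[0]))-90)
for z in(175,185,195):
    l=onz(b,*B(487,115),z);r=onz(b,*B(598,110),z); print('side ears',z,be(l-r)-90, np.hypot(*(l-r)[:2]),(l+r)/2-ax)
    l=onz(a,*A(130,272),z);r=onz(a,*A(232,175),z); print('top ears',z,be(l-r)-90, np.hypot(*(l-r)[:2]),(l+r)/2-ax)
for z in(150,165,180): print('nose',z,onz(a,*A(120,180),z)-ax,be(onz(a,*A(120,180),z)-ax))
for z in(180,200,215): print('knot',z,onz(a,*A(228,240),z)-ax,be(ax-onz(a,*A(228,240),z)))
for p in[(40,45)]: print('tip',be(onz(a,*A(*p),76)-ax))
print('plinth',onz(a,*A(183,283),103)-ax)
E
```

```text
(array([541.15235477,  56.59722816, 175.36541194]), np.float64(0.048225619817039794), np.float64(0.02621572310920241)) (array([ 5.93834384e+02, -4.99965641e-03,  1.86897480e+02]), np.float64(0.8149689727169216), np.float64(0.4492776875043252)) ear mid [-6.63050936e-03  5.79611425e+00  1.81131446e+02] face by ears 42.94559105431446
side ears 175 52.56915292362288 76.44346987327363 [  4.41113239  11.14070726 175.        ]
top ears 175 45.4349702339851 82.91655271198252 [  3.14879809   5.11045687 175.        ]
side ears 185 52.56915292362294 75.91275460154787 [ -4.04392041   2.71566027 185.        ]
top ears 185 45.434970233985155 82.35045474608542 [8.66463452e-02 4.87645237e+00 1.85000000e+02]
side ears 195 52.569152923622994 75.38203932982245 [-12.49897322  -5.70938672 195.        ]
top ears 195 45.4349702339851 81.78435678018816 [ -2.9755054    4.64244788 195.        ]
nose 150 [ 36.77775847  42.24283651 150.        ] 48.95628625327219
nose 165 [ 31.92299976  41.52382994 165.        ] 52.44736884672876
nose 180 [ 27.06824104  40.80482337 180.        ] 56.441341414340044
knot 180 [ -7.9309402  -22.18990971 180.        ] 70.33250034315184
knot 200 [-13.92441351 -22.28546815 200.        ] 58.0020201501294
knot 215 [-18.41951849 -22.35713698 215.        ] 50.515694101420166
tip 33.44662423767538
plinth [-12.20249577   5.09159417 103.        ]
```

Request:
{"name": "carry_out", "arguments": {
  "moves": [
    [0.004,-0.015,0,0,0,0,1],
    [0.007,-0.03,0,0,0,0,1],
    [0.007,-0.03,0,0,0,0,1],
    [0.007,-0.03,0,0,0,0,1],
    [0.007,-0.03,0,0,0,0,1],
    [0.007,-0.03,0,0,0,0,1],
    [0.007,-0.03,0,0,0,0,1],
    [0.007,-0.03,0,0,0,0,1],
    [0.007,-0.03,0,0,0,0,1],
    [0.007,-0.03,0,0,0,0,1],
    [0.005,-0.015,0,0,0,0,1],
    [0,0,0,0,0,0,1]
  ]
}}

```text
time_s: 10.33
tcp_pos: [419.2, 16.9, 191.0]
ee_rot: [-85.8, 0.6, -160.7]
ft_force: [-0.3, 0.3, 0.2]
grip_width: -0.2
```

Request:
{"name": "carry_out", "arguments": {
  "moves": [
    [0,0,-0.02,1,0.35,0,1],
    [0,0.002,-0.03,1,0.35,0,1],
    [0,0.002,-0.03,1,0.35,0,1],
    [0,0,-0.02,1,0.35,0,1],
    [0,0,-0.01,0,0,0,1],
    [0,0,0,0,0,0,1]
  ]
}}

```text
time_s: 10.83
tcp_pos: [416.6, 8.1, 78.2]
ee_rot: [-89.8, 0.5, -162.2]
ft_force: [-0.3, 0.5, 0.3]
grip_width: 0.1
```

```bash
python3 arc.py -213.3 4 149
```

```text
[416.6   8.1  78.2] [-0.3  0.5  0.3]
bearing -174.53727786686184 r 151.55173174980146
-179 [0.002 0.011]
-183 [0.   0.01]
-187 [0.001 0.01 ]
-191 [0.002 0.01 ]
-195 [0.002 0.01 ]
-199 [0.003 0.01 ]
-203 [0.004 0.01 ]
-207 [0.004 0.009]
-211 [0.005 0.009]
-213 [0.004 0.006]
```

Request:
{"name": "carry_out", "arguments": {
  "moves": [
    [0.002,0.01,-0.005,0,0,0,1],
    [0,0.01,-0.005,0,0,0,1],
    [0.001,0.01,0,0,0,0,1],
    [0.002,0.01,0,0,0,0,1],
    [0.002,0.01,0,0,0,0,1],
    [0.003,0.009,0,0,0,0,1],
    [0.003,0.007,0,0,0,0,1],
    [0.002,0.004,0,0,0,0,1],
    [0,0,0,0,0,0,1]
  ]
}}

```text
time_s: 11.58
tcp_pos: [431.7, 78.8, 71.3]
ee_rot: [-89.6, 0.4, -162.7]
ft_force: [0.1, -0.0, -0.2]
grip_width: -0.4
```

```bash
python3 arc.py -213.3 2 149
```

```text
[431.7  78.8  71.3] [ 0.1 -0.  -0.2]
bearing -202.50705960340193 r 147.02413959093
-205 [0.    0.006]
-207 [0.002 0.005]
-209 [0.002 0.005]
-211 [0.003 0.005]
-213 [0.003 0.004]
-213 [0.001 0.002]
```

Request:
{"name": "carry_out", "arguments": {
  "moves": [
    [0.001,0.006,0,0,0,0,1],
    [0.002,0.005,0,0,0,0,1],
    [0.002,0.005,0,0,0,0,1],
    [0.003,0.004,0,0,0,0,1],
    [0.002,0.003,0,0,0,0,1],
    [0,0,0,0,0,0,1]
  ]
}}

```text
time_s: 12.08
tcp_pos: [442.5, 101.9, 71.2]
ee_rot: [-89.5, 0.3, -162.8]
ft_force: [0.2, -1.1, -0.2]
grip_width: -0.4
```

```bash
python3 arc.py -213.3 2 149
```

```text
[442.5 101.9  71.2] [ 0.2 -1.1 -0.2]
bearing -212.42913386191142 r 148.1252113902343
-213 [0.    0.002]
```

Now I retreat, lift, and go to a clear place to look.

Request:
{"name": "carry_out", "arguments": {
  "moves": [
    [-0.002,-0.008,0,0,0,0,1],
    [-0.002,-0.01,0,0,0,0,1],
    [0,-0.005,0.005,0,0,0,1],
    [0,0,0.02,0,0,0,1],
    [0,0,0.03,0,0,0,1],
    [0,0,0.03,0,0,0,1],
    [0,0,0.02,0,0,0,1],
    [-0.004,0.015,0.005,0,0,0,1],
    [-0.008,0.03,0,0,0,0,1],
    [-0.008,0.03,0,0,0,0,1],
    [-0.008,0.03,0,0,0,0,1],
    [-0.008,0.03,0,0,0,0,1],
    [-0.008,0.03,0,0,0,0,1],
    [-0.008,0.03,0,0,0,0,1],
    [-0.008,0.03,0,0,0,0,1],
    [-0.008,0.03,0,0,0,0,1],
    [-0.008,0.03,0,0,0,0,1],
    [-0.004,0.015,0,0,0,0,1],
    [0,0,0,0,0,0,1]
  ]
}}

```text
time_s: 13.67
tcp_pos: [342.2, 381.6, 183.9]
ee_rot: [-89.5, -0.2, -163.7]
ft_force: [0.0, 0.2, -1.4]
grip_width: 0.0
```

```bash
python3 - <<'E'
from h import *
print(env.get_obs()['tcp_pos'])
a=grab('top','t5');b=grab('side','s5')
g=cv2.resize(b['frame'][155:225,285:350],None,fx=6,fy=6,interpolation=cv2.INTER_CUBIC)
f=cv2.resize(a['frame'][110:180,235:300],None,fx=6,fy=6,interpolation=cv2.INTER_CUBIC); cv2.imwrite('pics/c6.png',cv2.convertScaleAbs(np.hstack([f,g]),alpha=1.8))
E
```

```text
[342.20129271 381.57228947 183.92254034]
```

View pics/c6.png

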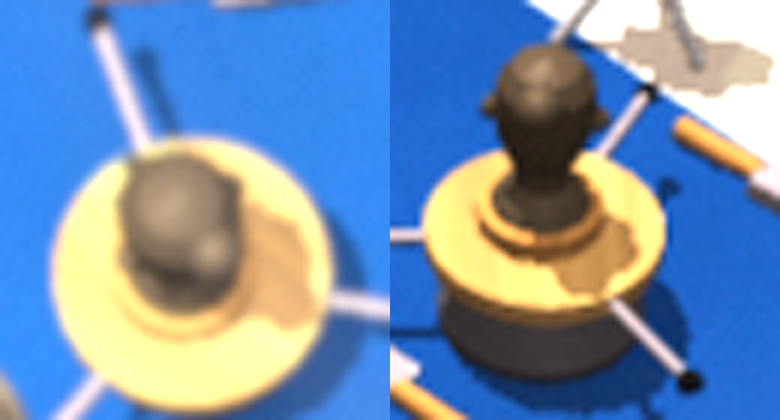

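```bash
python3 - <<'E'
from tri import *
a=load('t5');b=load('s5'); ax=np.array([567.5,22.5,0])
A=lambda u,v:(u/6+235-.4,v/6+110-.4); B=lambda u,v:((u-390)/6+285-.4,v/6+155-.4)
be=lambda q:np.degrees(np.arctan2(q[1],q[0]))
l,r=(125,262),(238,190); sl,sr=(487,105),(602,118)
L=tri(a,A(*l),b,B(*sl));R=tri(a,A(*r),b,B(*sr));print(L,R,'face by ears',be((L[0]-R[0]))-90)
p=onz(b,*B(*sl),180);q=onz(b,*B(*sr),180); print('side ears',be(p-q)-90,(p+q)/2-ax)
p=onz(a,*A(*l),180);q=onz(a,*A(*r),180); print('top ears',be(p-q)-90,(p+q)/2-ax)
K=tri(a,A(213,248),b,B(540,70));print('knot',K,K[0]-ax,be(ax-K[0]))
for z in(190,200,215): print('knot',z,onz(a,*A(213,248),z)-ax,be(ax-onz(a,*A(213,248),z)+np.array([0,4,0])))
print('tip',be(onz(a,*A(97,20),76)-ax))
c=load('t0')
# camera body long edges, top face z~200
C=lambda u,v:(u/3.6+170-.4,v/3.6+50-.4)
for e in [((107,72),(195,22)),((133,128),(217,75))]:
    P=[onz(c,*C(*x),200) for x in e]; print('cam edge normal',be(P[0]-P[1])-90)
# lens by two views (side lens centre from c4: crop (647,113)/4)
X=tri(c,C(183,103),b,((647-400)/4+265-.4,113/4+105-.4)); print('lens',X,be(X[0]-ax),np.hypot(*(X[0]-ax)[:2]))
E
```

```text
(array([544.80809282,  59.86715035, 180.39364468]), np.float64(0.2206785440091617), np.float64(0.11986917465374773)) (array([588.85617537,  -5.67029704, 185.21711295]), np.float64(0.30914320761456304), np.float64(0.16930581831041336)) face by ears 33.90526699173114
side ears 38.55950446922054 [  1.8575312    6.88531319 180.        ]
top ears 34.27682206327887 [8.77545750e-02 4.69416382e+00 1.80000000e+02]
knot (array([537.63058589,   6.43338434, 247.05450031]), np.float64(0.9843278256289337), np.float64(0.5254167606705303)) [-29.86941411 -16.06661566 247.05450031] 28.275596312256983
knot 190 [-15.79432461 -13.70624836 190.        ] 48.266405586332446
knot 200 [-18.75749131 -13.81287715 200.        ] 43.520376598914645
knot 215 [-23.20224135 -13.97282032 215.        ] 37.761925230101426
tip 20.712665942523966
cam edge normal 32.56280592348614
cam edge normal 35.11115158729855
lens (array([820.74264779, 189.70290176, 175.32874593]), np.float64(0.10800175471573675), np.float64(0.05566358235755718)) 33.43470003228441 303.46111614759525
```

```bash
python3 - <<'E'
from tri import *
from scipy.optimize import least_squares
ax=np.array([567.5,22.5,0])
obs=[('t0',0,(340/3.6+169.6,303/3.6+49.6)),('t4',-150.2,(228/6+234.6,240/6+109.6)),('t5',-162.9,(213/6+234.6,248/6+109.6))]
D=[load(o[0]) for o in obs]
def P(x,rot): t=np.radians(x[1]+rot); return ax+[x[0]*np.cos(t),x[0]*np.sin(t),x[2]]
f=lambda x:np.concatenate([proj(d,P(x,o[1]))-o[2] for d,o in zip(D,obs)])
s=least_squares(f,[40,10,200]); print(s.x,s.fun.round(2))
k=P(s.x,-162.9)-ax
for h in((0,5),(0,3),(-3,5),(3,5)):
    v=np.array(h)-k[:2]; sgt=200*np.array([np.cos(np.radians(33.4)),np.sin(np.radians(33.4))])-h
    print(h,k.round(1),'face',np.degrees(np.arctan2(v[1],v[0])),'want',np.degrees(np.arctan2(sgt[1],sgt[0])))
E
```

```text
[ 31.94666049  12.08658312 231.75753801] [ 0.1  -0.03 -0.33  0.09  0.43 -0.07]
(0, 5) [-27.9 -15.6 231.8] face 36.421603404596716 want 32.18766278450577
(0, 3) [-27.9 -15.6 231.8] face 33.66905180183185 want 32.67656569288614
(-3, 5) [-27.9 -15.6 231.8] face 39.58314000624661 want 31.729467825600118
(3, 5) [-27.9 -15.6 231.8] face 33.67109323511273 want 32.65780386437934
```

Request:
{"name": "carry_out", "arguments": {
  "moves": [
    [0.004,-0.015,0,0,0,0,1],
    [0.008,-0.03,0,0,0,0,1],
    [0.008,-0.03,0,0,0,0,1],
    [0.008,-0.03,0,0,0,0,1],
    [0.008,-0.03,0,0,0,0,1],
    [0.008,-0.03,0,0,0,0,1],
    [0.008,-0.03,0,0,0,0,1],
    [0.008,-0.03,0,0,0,0,1],
    [0.008,-0.03,0,0,0,0,1],
    [0.008,-0.02,0,0,0,0,1],
    [0.004,-0.01,0,0,0,0,1],
    [0,0,0,0,0,0,1]
  ]
}}

```text
time_s: 14.77
tcp_pos: [418.3, 53.5, 180.1]
ee_rot: [-88.3, -1.2, -165.5]
ft_force: [0.4, -1.4, 0.3]
grip_width: -0.4
```

Request:
{"name": "carry_out", "arguments": {
  "moves": [
    [0.001,0,-0.02,0.5,0.1,0,1],
    [0.001,0,-0.03,0.5,0.1,0,1],
    [0.001,0,-0.03,0.5,0.1,0,1],
    [0.001,0,-0.02,0,0,0,1],
    [0,0,-0.006,0,0,0,1],
    [0,0,0,0,0,0,1]
  ]
}}

```text
time_s: 15.27
tcp_pos: [419.5, 47.7, 71.8]
ee_rot: [-89.7, -1.1, -166.3]
ft_force: [-0.2, 0.2, 0.6]
grip_width: -0.1
```

```bash
python3 arc.py -215.4 3 148
```

```text
[419.5  47.7  71.8] [-0.2  0.2  0.6]
bearing -189.65818441982532 r 150.12183015632985
-193 [0.004 0.007]
-196 [0.002 0.008]
-199 [0.002 0.007]
-202 [0.003 0.007]
-205 [0.003 0.007]
-208 [0.003 0.007]
-211 [0.004 0.007]
-214 [0.004 0.007]
-215 [0.003 0.004]
```

Request:
{"name": "carry_out", "arguments": {
  "moves": [
    [0.003,0.007,0,0,0,0,1],
    [0.002,0.007,0,0,0,0,1],
    [0.002,0.007,0,0,0,0,1],
    [0.003,0.007,0,0,0,0,1],
    [0.003,0.007,0,0,0,0,1],
    [0.003,0.006,0,0,0,0,1],
    [0.002,0.004,0,0,0,0,1],
    [0,0,0,0,0,0,1]
  ]
}}

```text
time_s: 15.93
tcp_pos: [441.8, 100.9, 77.1]
ee_rot: [-89.8, -0.5, -166.2]
ft_force: [0.3, -1.3, 0.1]
grip_width: 0.3
```

```bash
python3 arc.py -215.4 2 148
```

```text
[441.8 100.9  77.1] [ 0.3 -1.3  0.1]
bearing -211.94786512757173 r 148.1559183395646
-214 [0.003 0.004]
-215 [0.002 0.003]
```

Request:
{"name": "carry_out", "arguments": {
  "moves": [
    [0.003,0.004,-0.003,0,0,0,1],
    [0.002,0.003,0,0,0,0,1],
    [0,0,0,0,0,0,1]
  ]
}}

```text
time_s: 16.18
tcp_pos: [446.7, 107.4, 73.7]
ee_rot: [-89.7, -0.6, -166.2]
ft_force: [-0.2, 0.6, 0.1]
grip_width: -0.2
```

```bash
python3 arc.py -215.4 2 148
```

```text
[446.7 107.4  73.7] [-0.2  0.6  0.1]
bearing -215.11197501636727 r 147.6785131776577
-215 [0.    0.001]
```

Request:
{"name": "carry_out", "arguments": {
  "moves": [
    [-0.002,-0.008,0,0,0,0,1],
    [-0.002,-0.01,0,0,0,0,1],
    [0,-0.005,0.005,0,0,0,1],
    [0,0,0.02,0,0,0,1],
    [0,0,0.03,0,0,0,1],
    [0,0,0.02,0,0,0,1],
    [0,0.015,0.005,0,0,0,1],
    [0.005,0.03,0,0,0,0,1],
    [0.005,0.03,0,0,0,0,1],
    [0.005,0.03,0,0,0,0,1],
    [0.005,0.03,0,0,0,0,1],
    [0.005,0.03,0,0,0,0,1],
    [0.002,0.03,0,0,0,0,1],
    [0,0.015,0,0,0,0,1],
    [0,0,0,0,0,0,1]
  ]
}}

```text
time_s: 17.43
tcp_pos: [463.9, 293.1, 156.1]
ee_rot: [-89.6, -1.1, -167.2]
ft_force: [0.2, 0.3, 0.5]
grip_width: 0.2
```

```bash
python3 - <<'E'
from tri import *
o=env.get_obs();print(o['tcp_pos'],o['ee_rot'])
a=grab('top','t6');b=grab('side','s6')
g=cv2.resize(b['frame'][155:225,285:350],None,fx=5,fy=5,interpolation=cv2.INTER_CUBIC)
f=cv2.resize(b['frame'][140:210,225:310],None,fx=5,fy=5,interpolation=cv2.INTER_CUBIC); cv2.imwrite('pics/c7.png',cv2.convertScaleAbs(np.hstack([f,g]),alpha=1.6))
E
```

```text
[463.87438514 293.09763125 156.06764152] [ -89.55776661   -1.13983406 -167.23128507]
```

View pics/c7.png

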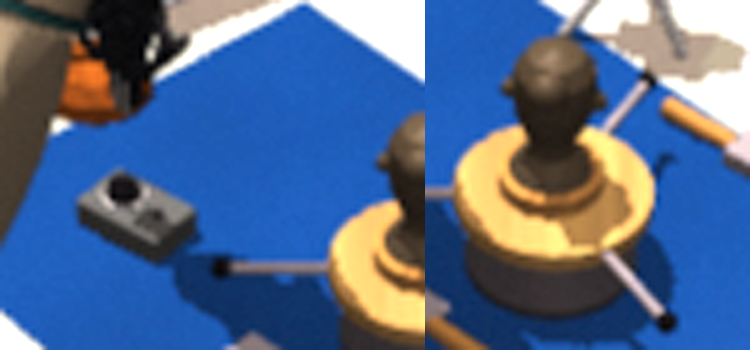

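```bash
python3 - <<'E'
from tri import *
a=load('t0');b=load('s6');ax=np.array([567.5,22.5,0]);be=lambda q:np.degrees(np.arctan2(q[1],q[0]))
print('button side',onz(b,249.4,176.8,44),'top',onz(a,72/3.6+169.6,482/3.6+49.6,44))
B=lambda u,v:((u-425)/5+284.6,v/5+154.6)
for p in[(665,322),(649,80)]: q=onz(b,*B(*p),76)-ax; print('tip',be(q),np.hypot(*q[:2]))
p=onz(b,*B(510,84),180);q=onz(b,*B(603,100),180);print('ears',be(p-q)-90)
E
```

```text
button side [463.54241696 305.49144238  44.        ] top [465.01133742 308.87693038  44.        ]
tip -102.97999307391478 176.73041655218742
tip 17.342080688180484 173.15826593099263
ears 33.472997200412394
```

Request:
{"name": "carry_out", "arguments": {
  "moves": [
    [0,0.008,0,0,0,0,1],
    [0,0.004,-0.01,0,0,0,1],
    [0,0,-0.02,0,0,0,1],
    [0,0,-0.025,0,0,0,1],
    [0,0,-0.015,0,0,0,1],
    [0,0,0,0,0,0,1],
    [0,0,0,0,0,0,1]
  ]
}}

```text
time_s: 18.12
tcp_pos: [465.4, 292.1, 80.4]
ee_rot: [-88.9, -1.3, -168.0]
ft_force: [0.9, -0.3, -0.7]
grip_width: 0.4
```

Request:
{"name": "carry_out", "arguments": {
  "moves": [
    [0,0.008,0,0,0,0,1],
    [-0.001,0.005,-0.004,0,0,0,1],
    [0,0.001,-0.004,0,0,0,1],
    [0,0,-0.004,0,0,0,1],
    [0,0,0,0,0,0,1]
  ]
}}

```text
time_s: 18.53
tcp_pos: [465.9, 307.8, 69.9]
ee_rot: [-89.0, -1.1, -168.2]
ft_force: [-0.1, -0.7, 0.6]
grip_width: 0.4
```

Request:
{"name": "carry_out", "arguments": {
  "moves": [
    [0,0,-0.004,0,0,0,1],
    [0,0,-0.004,0,0,0,1],
    [0,0,-0.004,0,0,0,1],
    [0,0,-0.003,0,0,0,1],
    [0,0,-0.003,0,0,0,1]
  ]
}}

```text
time_s: 18.95
tcp_pos: [466.6, 308.2, 51.4]
ee_rot: [-89.1, -1.0, -168.2]
ft_force: [0.4, 0.2, 3.8]
grip_width: -0.2
```

Request:
{"name": "carry_out", "arguments": {
  "moves": [
    [0,0,-0.003,0,0,0,1],
    [0,0,-0.002,0,0,0,1],
    [0,0,-0.001,0,0,0,1]
  ]
}}

```text
time_s: 19.2
tcp_pos: [466.6, 308.4, 49.1]
ee_rot: [-88.9, -0.9, -168.2]
ft_force: [-3.0, -1.5, 7.2]
grip_width: -0.0
```

The force of 7.2 N is above 5 N, so the button is bottomed at TCP z 49. Lifting off.

Request:
{"name": "carry_out", "arguments": {
  "moves": [
    [0,0,0,0,0,0,1],
    [0,0,0.005,0,0,0,1],
    [0,0,0.01,0,0,0,1],
    [0,0,0.02,0,0,0,1],
    [0,0,0.03,0,0,0,1],
    [0,0,0.03,0,0,0,1],
    [-0.01,0.01,0.02,0,0,0,1],
    [-0.02,0.02,0,0,0,0,1],
    [-0.02,0.02,0,0,0,0,1],
    [-0.01,0.01,0,0,0,0,1],
    [0,0,0,0,0,0,1],
    [0,0,0,0,0,0,1]
  ]
}}

```text
time_s: 20.2
tcp_pos: [405.1, 368.0, 174.5]
ee_rot: [-88.9, -0.8, -168.4]
ft_force: [0.4, 0.5, -0.4]
grip_width: -0.3
```

```bash
python3 - <<'E'
from h import *
o=env.get_obs();print(o['tcp_pos'],o['ft_force'])
a=grab('top','t7');b=grab('side','s7')
f=cv2.resize(a['frame'][55:205,160:310],None,fx=2.6,fy=2.6,interpolation=cv2.INTER_CUBIC); g=cv2.resize(b['frame'][110:230,230:350],(390,390),interpolation=cv2.INTER_CUBIC)
cv2.imwrite('pics/c8.png',cv2.convertScaleAbs(np.hstack([f,g]),alpha=1.5))
E
```

```text
[405.09235823 367.96752317 174.47633578] [ 0.35322881  0.45176329 -0.36682518]
```

View pics/c8.png

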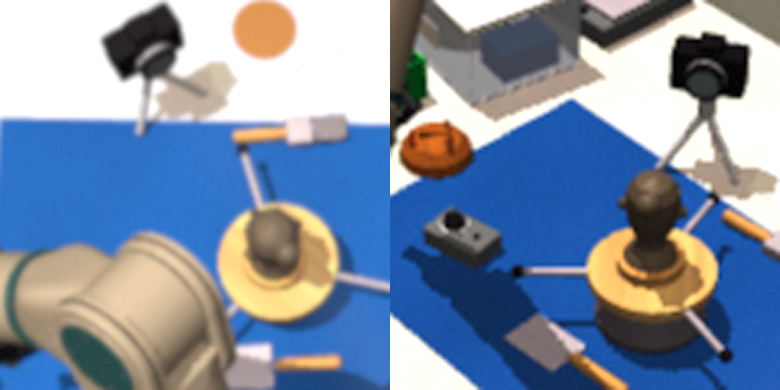

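The head stands upright with its back to the robot side, facing the black camera. The button is up, the bystanders are in place, and the arm is clear. Handing in.

```bash
python3 -c "
from h import *
print(order.job_done())"
```

```text
the job is handed in; nothing more can be done
None
```

I handed the job in at about 20 s of the 58 s allowed; the hand-in gave no verdict.

- **Turning the head:** I pushed one turntable arm clockwise along the robot's side of the wheel in three pushes, about 166° in all, backing the finger off after each one.
- **Facing the camera:** The last check put the face at about 32–33°. The bearing that aims it at the sight point, allowing for the head standing about 5 mm off centre, was also about 32–33°. Individual estimates of the face direction disagreed: the ears gave 34–39° and the hair knot up to about 40° just before the final 3° correction. I put the likely error at about 3°, within the 7.5° limit.
- **Pressing the button:** I pressed until the force reached 7.2 N, which is over the 5 N for fully down, and then lifted off.
- **Final picture:** The button is up, the head is upright, the bystanders in view look unmoved and the arm touches nothing. The tape, tin and jar were outside that last crop, and I never reached down near them.

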